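Feed the vial rack through the spring gate into the reader

TASK

Load the blue vial rack into the white reader: with one fingertip press down the orange treadle to hold the red gate open, and meanwhile with the other fingertip push the yellow end of the rack's tail until the rack has slid along the chute past the gate and its front is fully home against the reader. Then back off and let the gate close behind it, over the low tail. Do not grip or lift anything, never let the gate touch the rack, and leave the bottles and other things about where they stand.

Things in the scene. Friction and masses are not known exactly. Their poses are not given: they have to be found in the camera images.
- chute: Fixed aluminium chute with a white reader at its far end; place and heading vary. Origin on the table, mid-lane, right under the red gate. Own x = the way the rack is pushed (to the reader), y = across, towards the treadle, z up; all numbers here are mm in this frame. Floor top at z 6. Lane 50 wide (y -25 to 25) between 4 thick walls with tops at z 22, x -237 to 75.
- entry (a point): Middle of the lane floor at the chute's open end: chute x -237, y 0, z 6.
- stop (a point): Middle of the part of the reader's front face that stops the rack: chute x 75, y 0, z 21. The reader is a white box 85 long, 110 wide, 75 high beyond it.
- hinge (a point): Point on the axis of the gate's hinge shaft at the gate: chute x 0, y 36, z 50. The shaft (8 diameter) runs level along chute x from x -229 to 9, on two posts (10 x 12, tops at z 60) at x -234 and 14.
- gate (a joint): Opening angle of the gate in rad: 0 closed (its spring returns it there), growing as the treadle goes down and the red blade rises; stop at 1.15. It must be held open by at least 0.55 while the rack passes; 0.7 to 1.0 is comfortable. The spring takes about 0.06 N m when closed, 0.12 N m at 1 rad (1 to 4 N on the treadle).
- treadle (a point): Orange plate 3 thick that turns with the gate, 190 long (chute x -225 to -35), reaching 57 out from the hinge shaft over the table beside the chute. This point: middle of its upper face (chute x -130, y 65, z 57 when closed). With the gate closed it slopes up by 10 degrees away from the shaft. A fingertip may press it anywhere along its length and slide along it.
- press (a point): A fixed point in the air under the middle of the treadle, chute x -130, y 71, z 17. A vertical fingertip whose tip is at this height and whose side facing the lane is at chute y 67 to 75 holds the gate open by 0.8 to 0.95 rad, at any x along the treadle.
- blade (a point): Red gate arm, 8 wide, turning with the treadle; this point: middle of its lower edge. Closed, it reaches from the shaft across the lane to chute y -14, at x 0; a plate in it (y -14 to 14) hangs down to z 34 and blocks the rack's block but not its low tail. Open, it leans over the lane with its end up to about z 95.
- rack: Blue block 60 x 46 x 30 high with twelve vial caps on top, total height 36, about 0.22 kg, loose in the lane with 2 play on either side. Origin under the centre of the block; own x axis towards the reader. Behind it runs a low tail, 16 wide and 13 high, to a yellow push pad 36 wide and 22 high (so its top is at chute z 28).
- rack_nose (a point): Middle of the front face of the rack block, 30 ahead of the rack's origin, 15 above its underside. At the start it is 20 to 45 short of the gate; home, it is at chute x 75.
- rack_tail (a point): Middle of the rear face of the yellow push pad, 105 behind the rack's origin and 11 above its underside: the face to push. With the rack home it is at chute x -60, still before the closed gate.
- jar: Bystander: glass jar 38 diameter, 50 high, origin under its centre, beyond the lane beside the chute.
- weight: Bystander: brass calibration weight 28 diameter, 41 high, beside the chute.
- vial: Bystander: amber vial 24 diameter, 48 high, beside the chute.
- dish: Bystander: white dish 64 diameter, 16 high, on the treadle side near the reader.
- beaker: Bystander: glass beaker 68 diameter, 85 high, on the left of the bench.
- flask: Bystander: amber bottle 60 diameter, 100 high, on the left of the bench.
- wash: Bystander: white bottle with red cap, 64 diameter, 140 high, on the right.
- spatula: Bystander: spatula with a blue handle, 170 long, lying on the right.
Things that resemble listed ones, but are neither listed nor needed, are in the scene too. Leave any brown or pink look-alike of the rack alone.

How it is judged:
By the outcome, as a careful person would: the job done as asked, in the order asked, and still so for the second after the job is handed in, with the robot touching nothing.
It also fails if it takes over 51 s, if anything falls off the work surface, if the arm or the gripper's body presses on something with over 40 N, if the wrist force passes 120 N, or if a joint passes its speed limit or range.

ROBOT

A 6-joint arm with a two-finger parallel gripper is mounted at the origin on the work surface. World frame = base frame: x ahead of the robot, y to its left, z up, the work surface at z = 0. Lengths are in m, angles in rad, forces in N, time in s.
With the tool pointing down it reaches from about 0.275 to 0.825 m from the base axis. Payload 5.2 kg.
Tool frame: the origin (TCP) lies at the very end of the fingers, on their centre line; the grasp point (between the pads) lies 19 mm behind it; z points along the fingers, x is the direction in which the jaws open and shut, and the axes are right-handed (so a half turn about z gives the same grasp; the last joint's range is limited). The gripper opens to 93 mm and grips with 3 to 60 N. Pads are 15 mm wide; open, the fingers measure 128 mm over their backs; the gripper's body (75 mm by 188 mm) begins 65 mm behind the grasp point.
Start: joints at [1.109, 0.259, 1.535, -0, 1.348, -0.203], TCP at [0.141, 0.532, 0.219] pointing down, gripper open.
Joint ranges: [-3.14, 3.14], [-0.91, 2.08], [0.19, 2.58], [-1.22, 4.36], [0.22, 2.71], [-3.12, 3.12]. Speed limits (rad/s): [2.57, 2.57, 3.14, 3.14, 3.14, 3.14].

INTERFACE

Orientations are given as a rotation vector (axis times angle).
In Python, from bench import bot, eyes gives the robot as it stands.
- The arm moves only by the shell command python3 -m jog 'ROWS' [OPENING]. ROWS is JSON, a list of rows, each a list of 6 numbers: the shift along the tool's x, y, z scaled (see below), then the turn, a rotation vector about the tool's x, y, z scaled (see below). In form: [[dx, dy, dz, wx, wy, wz], ...]. A call has 1 to 5 rows; each row shifts and turns the commanded pose from where the row before left it, along the tool's axes as they then stand; what a row does not reach is not made up. The controller multiplies each number of a shift by 0.05 m and each number of a turn by 4 degrees. A row lasts 1/8 s, in which the tool goes at most 62.5 mm and 10.7 degrees, less where a joint would pass 70% of its speed; a pose out of reach is approached as far as the arm can. A call with a number of a shift or a turn outside -1 to 1 is refused whole. A call with a gripper value outside its range is refused whole. OPENING is the opening, from 0 (shut) to 1 (fully open), set as the call begins (- or left out, the last holds). The fingers move at their own pace and stop on an object; the grip force is fixed at half the most. Time passes only in rows, so rows that do not move let the fingers close. It gives the time, the measured TCP pose, the force and the opening at its end, in the units of the state.
- bot.get_obs(): the state, without advancing time (a new reading comes with each control period).
- eyes.read_camera(name): name is "side" or "top" or "wrist"; returns a dict with "frame" (420x560x3 uint8, red, green, blue), "z_map" (420x560 float32, m along the optical axis (not along the pixel's ray), 0 where there is no reading), "fx", "fy", "cx", "cy" (pixels), "R" (3x3) and "t" (3): a world point X has camera coordinates R X + t. Camera axes: x right, y down, z forward; pixel columns grow to the right and rows downward; lengths in m; the calibration is good to about 2 mm. The wrist camera is an equidistant fisheye: a pixel r from the principal point sees the ray r / f radians off the axis. A picture is of the moment at which its call begins.
- bot.job_done(): hands the job in, once; it reports no verdict.
The state is a dict: "time": time; "joints": joint angles; "joint_vel": joint speeds; "tau": joint torques, N m; "tcp_pos": TCP position; "ee_rot": TCP orientation; "contact_force": force on the tool from outside, world axes, zero at the start; "torque": the same for the moment, N m; "opening": finger opening in m.
Only numpy, scipy, OpenCV 4.12 (cv2) and the standard library are available. Lean on these libraries where they do the work, as an engineer would, in place of code of your own. Each camera call takes 0.05 s, during which the arm holds its last target. There are 200 camera calls.

## Working session

There is one attempt and no reset: what is moved stays moved. The work goes in short steps, Python scripts to look and compute and a shell command to move; the robot and the scene stay as the last step left them, time stands still between calls to the robot, and variables do not carry over. Pictures are saved under pics/ and viewed, on a budget of 10 in all, crops included, one or two more only if the job needs it, and the job is handed in when it is done.

```bash
ls; mkdir -p pics; python3 - <<'E'
from bench import bot, eyes
import cv2,numpy as np
o=bot.get_obs();print(o)
for n in("top","side"):
    c=eyes.read_camera(n);cv2.imwrite(f"pics/{n}0.png",c["frame"][:,:,::-1]);np.savez(f"{n}0.npz",**c)
    print(n,c["fx"],c["fy"],c["cx"],c["cy"],c["R"],c["t"])
E
```

```text
pics
{'time': 0.0, 'joints': array([ 1.10923978e+00,  2.59349866e-01,  1.53611698e+00, -2.89436025e-05,
        1.34799156e+00, -2.02794192e-01]), 'joint_vel': array([ 0.00096286, -0.00061842, -0.00018393, -0.00043492, -0.00063251,
        0.00118884]), 'tau': array([-7.96132235e-05, -4.37307465e+01, -2.84001178e+01,  7.18261697e-02,
        4.11243585e-02, -1.62709807e-04]), 'tcp_pos': array([0.14046343, 0.53117574, 0.21780042]), 'ee_rot': array([ 2.48881153,  1.91575651, -0.00261473]), 'contact_force': array([0.328016  , 0.16323982, 0.20212037]), 'torque': array([-0.04516195, -0.01592125, -0.0048847 ]), 'opening': 0.09282935584391494}
top 434.33125581680144 434.33125581680144 270.3159292421614 218.2751480793511 [[ 0.02779697 -0.99960793 -0.00336414]
 [-0.98141131 -0.02665133 -0.1900567 ]
 [ 0.18989252  0.0085846  -0.98176735]] [-0.01179579  0.56228133  0.929391  ]
side 386.9959219332849 386.9959219332849 282.5831707378528 208.30916486413454 [[ 0.99738481 -0.0684455   0.02321102]
 [-0.01889762 -0.55695364 -0.83032857]
 [ 0.06975971  0.82771847 -0.55679056]] [-0.57290395  0.05439121  0.86505577]
```

View pics/top0.png

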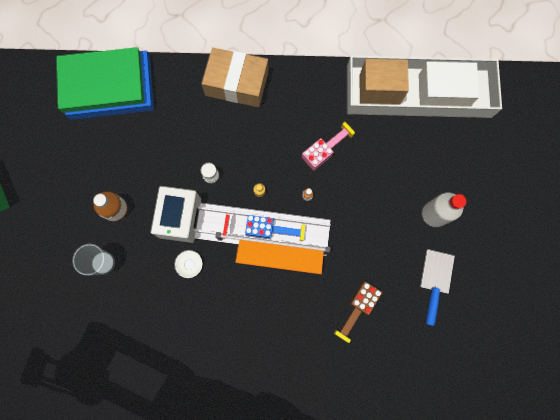

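View pics/side0.png

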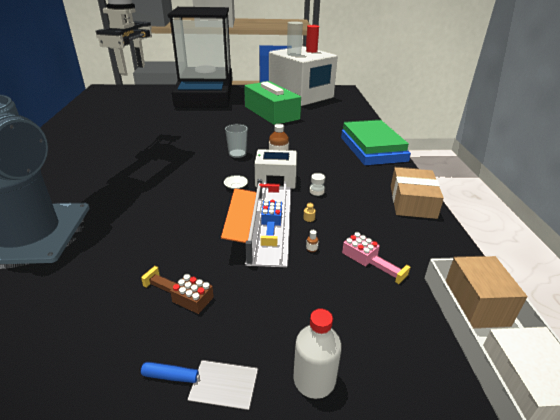

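The real rack is the blue one in the chute (top px ~(260,227), yellow pad at (303,232)). The look-alikes are the pink one at (318,153) and the brown one at (367,298), which I'll leave alone. The treadle is orange at (280,257), the gate is red at (227,224), and the reader is at (176,213).

```bash
cat > lib.py <<'E'
import numpy as np,cv2
def cloud(c):
    v,u=np.mgrid[:420,:560];z=c["z_map"].astype(float)
    P=np.stack([(u-c["cx"])/c["fx"]*z,(v-c["cy"])/c["fy"]*z,z],-1)
    return (P-c["t"])@c["R"]
def proj(c,X):
    p=X@c["R"].T+c["t"];return np.stack([p[...,0]/p[...,2]*c["fx"]+c["cx"],p[...,1]/p[...,2]*c["fy"]+c["cy"]],-1)
def masks(c):
    h=cv2.cvtColor(c["frame"],cv2.COLOR_RGB2HSV).astype(int);H,S,V=h[...,0],h[...,1],h[...,2]
    return dict(orange=(H>7)&(H<18)&(S>200)&(V>120),yellow=(H>22)&(H<33)&(S>150)&(V>120),blue=(H>98)&(H<120)&(S>150)&(V>60),white=(S<60)&(V>110),red=((H<6)|(H>174))&(S>150)&(V>90))
E
python3 - <<'E'
from lib import *
for n in("top","side"):
    c=dict(np.load(f"{n}0.npz"));P=cloud(c);m=masks(c)
    box=(abs(P[...,0]-.55)<.12)&(P[...,1]>-.12)&(P[...,1]<.32)&(c["z_map"]>0)
    for k,zr in dict(orange=(.03,.09),white=(.068,.085),yellow=(.0,.06),blue=(.01,.06),red=(.03,.1)).items():
        q=P[m[k]&box&(P[...,2]>zr[0])&(P[...,2]<zr[1])]
        if len(q)<5:print(n,k,len(q));continue
        (cx,cy),s,a=cv2.minAreaRect((q[:,:2]*1000).astype(np.float32))
        print(n,k,len(q),"rect",np.round([cx,cy,*s,a],1),"med",np.round(np.median(q,0)*1000,1),"z",np.round(np.percentile(q[:,2],[5,95])*1000,1))
E
```

```text
top orange 1955 rect [475.9 -19.4 189.6  52.5  84.3] med [475.3 -19.9  57.4] z [52.1 62.3]
top white 1226 rect [567.6 219.6  85.1 110.6  83.3] med [563.3 211.5  75.1] z [71.7 78. ]
top yellow 70 rect [586.9 -23.6 160.7  29.   43.1] med [544.5 -68.1  29.2] z [24.2 42.8]
top blue 351 rect [544.2  -3.1 123.4  45.9  84.4] med [540.9  -3.1  22.7] z [17.  38.3]
top red 103 rect [543.3  56.6 103.3  45.1  87. ] med [548.  101.7  52.8] z [41.5 55.9]
side orange 0
side white 469 rect [569.3 216.7  88.6 109.5  82.7] med [569.3 197.9  74.3] z [69.6 76.1]
side yellow 108 rect [538.6 -72.6  10.3  32.   89.8] med [539.7 -74.4  19.3] z [ 9.8 28.3]
side blue 288 rect [547.1   2.7 108.1  44.7  84.2] med [545.3  -1.   20.9] z [13.5 36.2]
side red 132 rect [545.   55.  108.5  44.8  88.1] med [552.7 100.   45.6] z [37.4 54.4]
```

```bash
cat >> lib.py <<'E'
def frame(p):
    x,y,h=p;h=np.deg2rad(h);c,s=np.cos(h),np.sin(h)
    return np.array([[c,-s,0],[s,c,0],[0,0,1]]),np.array([x,y,0])
def ch2w(p,X): R,o=frame(p);return (np.asarray(X,float)@R.T+o)/1000
def w2ch(p,X): R,o=frame(p);return (np.asarray(X)*1000-o)@R
E
python3 - <<'E'
from lib import *
p=(554.5,102.8,83.7)
segs=[]
def rect(a):segs.extend(zip(a,a[1:]+a[:1]))
rect([(-237,-29,22),(75,-29,22),(75,29,22),(-237,29,22)])
rect([(-237,-25,22),(75,-25,22),(75,25,22),(-237,25,22)])
rect([(75,-55,75),(160,-55,75),(160,55,75),(75,55,75)])
rect([(-225,36,52),(-35,36,52),(-35,92,62),(-225,92,62)])
ims=[]
for n,(x0,y0,w,h) in dict(top=(145,180,195,100),side=(215,140,110,130)).items():
    c=dict(np.load(f"{n}0.npz"));f=4
    for draw in (0,1):
        im=cv2.resize(c["frame"][y0:y0+h,x0:x0+w,::-1],None,fx=f,fy=f,interpolation=cv2.INTER_CUBIC) 
        if draw:
            for a,b in segs:
                q=((proj(c,ch2w(p,[a,b]))-[x0,y0]+.5)*f).astype(int);cv2.line(im,tuple(map(int,q[0])),tuple(map(int,q[1])),(0,255,0),1)
        ims.append(im)
    P=cloud(c);Q=w2ch(p,P);m=masks(c)
    lane=(abs(Q[...,1])<25)&(Q[...,0]>-240)&(Q[...,0]<0)
    for k in("yellow","blue"):
        q=Q[m[k]&lane&(Q[...,2]>8)];print(n,k,np.round(np.percentile(q,[2,50,98],axis=0),1).tolist())
    for xr in((-230,-190),(20,70)):
        q=Q[(Q[...,0]>xr[0])&(Q[...,0]<xr[1])&(Q[...,1]>-40)&(Q[...,1]<28)&(Q[...,2]>18)&(Q[...,2]<26)]
        print(n,"wall y",xr,np.round(np.percentile(q[q[:,1]<0][:,1],[5,50,95]),1))
    tail=Q[(Q[...,2]>14)&(Q[...,2]<26)&(abs(Q[...,1])<14)&m["yellow"]];print("rear pts x",np.round(np.percentile(tail[:,0],[5,25,50,75]),1) if len(tail) else 0)
im=np.zeros((800//2*2-80+80,780,3),np.uint8);im[:400]=ims[0];im[400:]=ims[1]
cv2.imwrite("pics/ov_top.png",cv2.resize(im,(585,600),interpolation=cv2.INTER_AREA))
cv2.imwrite("pics/ov_side.png",np.hstack(ims[2:])[:520,:]) if True else 0
E
python3 -c "
import cv2;a=cv2.imread('pics/ov_side.png');print(a.shape);cv2.imwrite('pics/ov_side.png',cv2.resize(a,(800,int(a.shape[0]*800/a.shape[1]))))"
```

```text
top yellow [[-177.4, -18.5, 22.4], [-173.9, -1.7, 28.4], [-170.6, 15.2, 30.8]]
top blue [[-165.8, -21.7, 15.9], [-106.7, 0.4, 22.7], [-47.0, 21.6, 39.0]]
top wall y (-230, -190) [-30.1 -27.9 -26.4]
top wall y (20, 70) [-29.1 -27.2 -25.3]
rear pts x [-175.9 -173.  -171.8 -170.7]
side yellow [[-180.2, -19.5, 9.3], [-177.9, -4.6, 19.4], [-172.6, 10.6, 28.6]]
side blue [[-150.9, -24.7, 11.0], [-103.7, -4.3, 20.8], [-54.2, 16.8, 36.5]]
side wall y (-230, -190) [-32.2 -30.4 -28.9]
side wall y (20, 70) [-31.1 -29.  -27.6]
rear pts x [-180.2 -179.1 -178.2 -177.3]
(520, 880, 3)
```

View pics/ov_top.png

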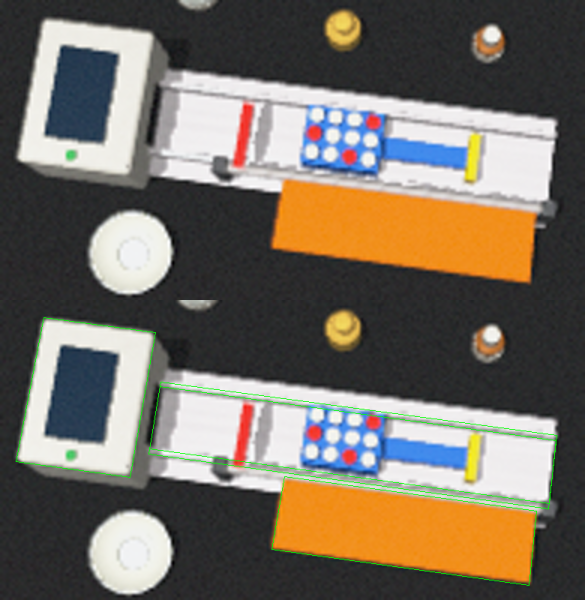

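View pics/ov_side.png

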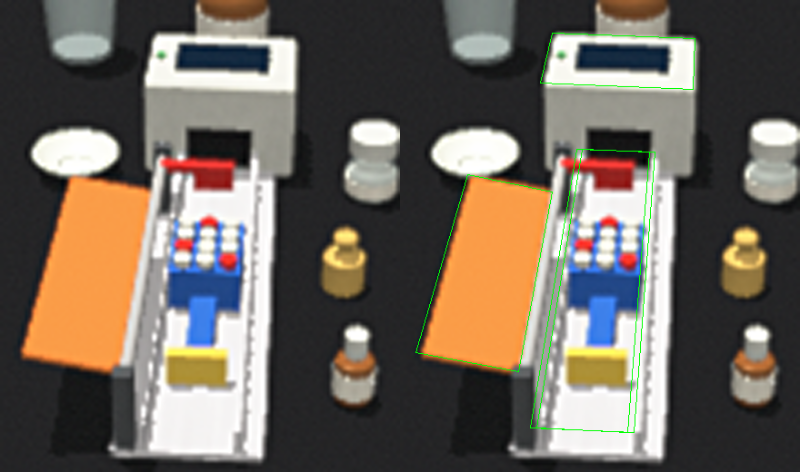

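The crops confirm it: the blue rack with the yellow pad sits in the lane before the red gate (top crop px (340,140), pad (472,157)). The model outline fits the reader and treadle in the top view and is about 2–3 mm off in the side view, so I take the mean. First I turn the jaws across the chute at the current height, setting the finger opening to about 62 mm.

```bash
python3 -m jog '[[0,0,0,0,0,1],[0,0,0,0,0,1],[0,0,0,0,0,1],[0,0,0,0,0,1],[0,0,0,0,0,1]]' 0.667
python3 -m jog '[[0,0,0,0,0,1],[0,0,0,0,0,1],[0,0,0,0,0,1],[0,0,0,0,0,1],[0,0,0,0,0,1]]'
python3 -m jog '[[0,0,0,0,0,1],[0,0,0,0,0,1],[0,0,0,0,0,1],[0,0,0,0,0,1],[0,0,0,0,0,1]]'
python3 -m jog '[[0,0,0,0,0,1],[0,0,0,0,0,1],[0,0,0,0,0,1],[0,0,0,0,0,1],[0,0,0,0,0,1]]'
cat >> lib.py <<'E'
PC=(555.7,102.7,83.7)
from scipy.spatial.transform import Rotation as Ro
def go(o,x,y,z,p=PC):
    R=Ro.from_rotvec(o["ee_rot"]).as_matrix()
    d=(ch2w(p,[x,y,z])-o["tcp_pos"])@R
    yax=ch2w(p,[0,1,0])-ch2w(p,[0,0,0])
    s=-yax  # tool x target
    X=s*1000;Z=np.array([0,0,-1.]);T=np.stack([X,np.cross(Z,X),Z],1)
    w=Ro.from_matrix(R.T@T).as_rotvec(degrees=True)
    print("now ch",np.round(w2ch(p,o["tcp_pos"]),1),"shift units",np.round(d/.05,3),"turn units",np.round(w/4,3),"F",np.round(o["contact_force"],1),"open",round(o["opening"],4),"t",o["time"])
E
python3 -c "
from lib import *;from bench import bot
go(bot.get_obs(),-200,40,180)"
```

```text
time: 0.72
tcp_pos: [0.1406, 0.5314, 0.2182]
ee_rot: [2.786, 1.451, -0.001]
contact_force: [0.5, -0.3, 0.4]
opening: 0.0621
time: 1.35
tcp_pos: [0.1406, 0.5314, 0.2182]
ee_rot: [2.995, 0.946, -0.001]
contact_force: [-0.3, -0.2, -0.6]
opening: 0.0623
time: 1.98
tcp_pos: [0.1406, 0.5314, 0.2181]
ee_rot: [3.114, 0.411, -0.001]
contact_force: [-0.6, -1.0, 0.4]
opening: 0.062
time: 2.6
tcp_pos: [0.1406, 0.5314, 0.2182]
ee_rot: [3.138, -0.136, -0.001]
contact_force: [1.1, 0.0, -0.3]
opening: 0.0618
now ch [380.5 459.6 218.2] shift units [ 8.119 11.804  0.772] turn units [0.015 0.005 0.336] F [ 1.1  0.  -0.3] open 0.0618 t 2.6
```

```bash
python3 -m jog '[[0.54,0.78,0,0,0,0.34],[0.54,0.78,0,0,0,0],[0.54,0.78,0,0,0,0],[0.54,0.78,0,0,0,0],[0.54,0.78,0,0,0,0]]'
python3 -m jog '[[0.54,0.78,0,0,0,0],[0.54,0.78,0,0,0,0],[0.54,0.78,0,0,0,0],[0.54,0.78,0,0,0,0],[0.54,0.78,0,0,0,0]]'
python3 -m jog '[[0.54,0.78,0,0,0,0],[0.54,0.78,0,0,0,0],[0.54,0.78,0,0,0,0],[0.3,0.5,0,0,0,0],[0,0,0,0,0,0]]'
python3 -c "
from lib import *;from bench import bot
go(bot.get_obs(),-200,40,80)"
```

```text
time: 3.22
tcp_pos: [0.2552, 0.3224, 0.2184]
ee_rot: [3.137, -0.169, -0.0]
contact_force: [-0.7, -0.1, 0.2]
opening: 0.0622
time: 3.85
tcp_pos: [0.3684, 0.114, 0.2186]
ee_rot: [-3.137, 0.17, 0.0]
contact_force: [0.0, 0.8, 1.0]
opening: 0.0618
time: 4.47
tcp_pos: [0.4486, -0.0376, 0.2181]
ee_rot: [-3.137, 0.174, 0.002]
contact_force: [-0.1, -0.0, -0.3]
opening: 0.0621
now ch [-151.3   91.1  218.1] shift units [1.025 0.974 2.761] turn units [-0.001  0.015 -0.016] F [-0.1 -0.  -0.3] open 0.0621 t 4.475
```

```bash
python3 -m jog '[[0.5,0.5,0,0,0,0],[0.52,0.47,0.4,0,0,0],[0,0,0.8,0,0,0],[0,0,0.8,0,0,0],[0,0,0.76,0,0,0]]'
python3 -m jog '[[0,0,0,0,0,0]]'
python3 - <<'E'
from lib import *;from bench import bot,eyes
go(bot.get_obs(),-200,40,17)
ims=[]
for n,(x0,y0,w,h) in dict(top=(190,170,175,130),side=(205,130,130,130)).items():
    c=eyes.read_camera(n);ims.append(cv2.resize(c["frame"][y0:y0+h,x0:x0+w,::-1],None,fx=2.6,fy=2.6,interpolation=cv2.INTER_CUBIC))
cv2.imwrite("pics/pre.png",np.hstack(ims))
E
```

```text
time: 5.1
tcp_pos: [0.4929, -0.0882, 0.0794]
ee_rot: [-3.136, 0.168, 0.001]
contact_force: [-0.9, 0.5, -0.8]
opening: 0.0618
time: 5.22
tcp_pos: [0.4908, -0.0875, 0.0783]
ee_rot: [-3.134, 0.168, 0.011]
contact_force: [0.4, 0.1, 0.1]
opening: 0.0618
now ch [-196.2   43.6   78.3] shift units [0.08  0.079 1.225] turn units [-0.034  0.099  0.041] F [0.4 0.1 0.1] open 0.0618 t 5.225
```

View pics/pre.png

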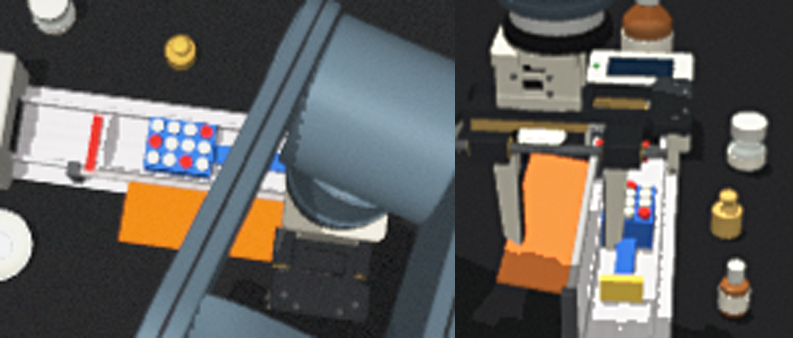

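Fingers straddle the shaft: the left one is above the treadle (510,235), the right one above the lane (613,245), which appears over the pad because of its height. Now correct sideways and descend in steps.

```bash
python3 -m jog '[[0.08,0.08,0,0,0.08,0.04],[0,0,0.3,0,0,0],[0,0,0.3,0,0,0],[0,0,0,0,0,0]]'
python3 - <<'E'
from lib import *;from bench import bot
go(bot.get_obs(),-200,40,17)
E
```

```text
time: 5.82
tcp_pos: [0.4964, -0.094, 0.0493]
ee_rot: [-3.136, 0.174, -0.005]
contact_force: [-1.3, -0.5, 2.5]
opening: 0.0619
now ch [-202.    37.4   49.3] shift units [-0.054 -0.04   0.645] turn units [-0.009 -0.042 -0.014] F [-1.3 -0.5  2.5] open 0.0619 t 5.825
```

```bash
python3 -m jog '[[-0.05,-0.03,0.22,0,0,0],[0,0,0.22,0,0,0],[0,0,0.2,0,0,0],[0,0,0,0,0,0]]'
python3 - <<'E'
from lib import *;from bench import bot,eyes
go(bot.get_obs(),-200,40,17)
c=eyes.read_camera("side");x0,y0,w,h=205,130,130,150
a=cv2.resize(c["frame"][y0:y0+h,x0:x0+w,::-1],None,fx=3,fy=3,interpolation=cv2.INTER_CUBIC)
c=eyes.read_camera("wrist");b=cv2.resize(c["frame"][:,:,::-1],(420,315))
im=np.zeros((450,810,3),np.uint8);im[:,:390]=a;im[:315,390:]=b
cv2.imwrite("pics/down.png",im)
E
```

```text
time: 6.32
tcp_pos: [0.4938, -0.092, 0.0174]
ee_rot: [-3.136, 0.174, -0.003]
contact_force: [-3.1, -0.7, 0.7]
opening: 0.0621
now ch [-200.3   40.1   17.4] shift units [ 0.003 -0.005  0.007] turn units [-0.013 -0.03  -0.01 ] F [-3.1 -0.7  0.7] open 0.0621 t 6.325
```

View pics/down.png

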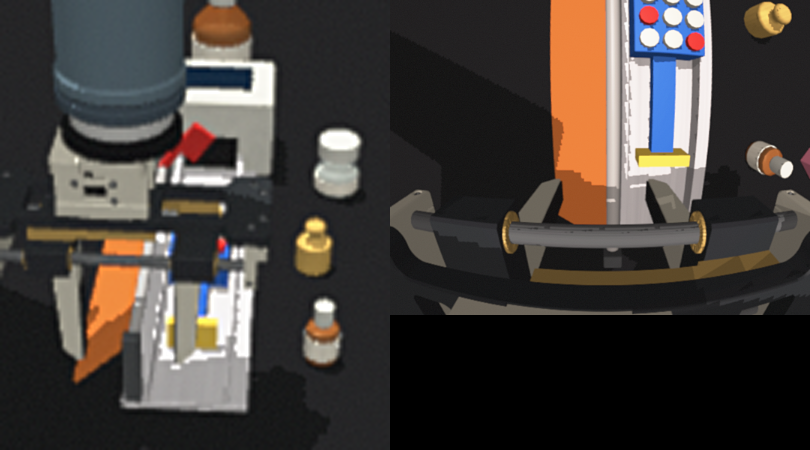

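Treadle is down (orange steep at (110,330)), the red blade is raised at (195,140), and the lane finger is just behind the yellow pad (wrist view (655,195) vs pad (663,158)). Now push slowly.

```bash
python3 -m jog '[[0,-0.1,0,0,0,0],[0,-0.1,0,0,0,0],[0,-0.1,0,0,0,0],[0,-0.1,0,0,0,0],[0,-0.1,0,0,0,0]]'
python3 -m jog '[[0,-0.1,0,0,0,0],[0,-0.1,0,0,0,0],[0,-0.1,0,0,0,0],[0,-0.1,0,0,0,0]]'
python3 - <<'E'
from lib import *;from bench import bot,eyes
go(bot.get_obs(),-67.5,40,17)
c=eyes.read_camera("wrist");x=c["frame"][:,:,::-1]
d=eyes.read_camera("side");x0,y0,w,h=205,130,130,150
a=cv2.resize(d["frame"][y0:y0+h,x0:x0+w,::-1],None,fx=2.8,fy=2.8,interpolation=cv2.INTER_CUBIC)
b=cv2.resize(x,(430,322));im=np.zeros((420,794,3),np.uint8);im[:,:364]=a;im[:322,364:]=b
cv2.imwrite("pics/push1.png",im)
E
```

```text
time: 7.05
tcp_pos: [0.4984, -0.0675, 0.0189]
ee_rot: [3.136, -0.174, 0.01]
contact_force: [-1.8, -2.4, 2.6]
opening: 0.0621
time: 7.55
tcp_pos: [0.5003, -0.0474, 0.0186]
ee_rot: [3.136, -0.174, 0.009]
contact_force: [-2.0, -3.8, 1.9]
opening: 0.0624
now ch [-155.3   38.6   18.6] shift units [-0.029 -1.756  0.033] turn units [-0.    -0.079 -0.011] F [-2.  -3.8  1.9] open 0.0624 t 7.55
```

View pics/push1.png

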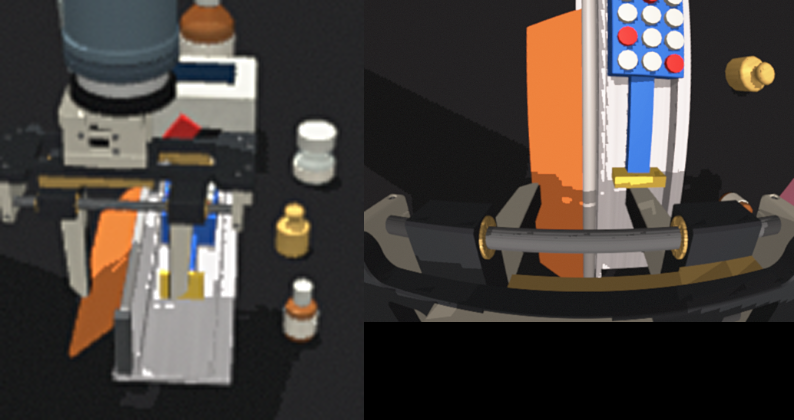

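In contact and pushing (finger on the pad at (640,190)), gate still up at (183,128). Continue.

```bash
python3 -m jog '[[0,-0.12,0.01,0,0,0],[-0.01,-0.12,0.01,0,0,0],[-0.01,-0.12,0,0,0,0],[0,-0.12,0,0,0,0],[0,-0.12,0,0,0,0]]'
python3 -m jog '[[0,-0.12,0,0,0,0],[0,-0.12,0,0,0,0],[0,-0.12,0,0,0,0],[0,-0.12,0,0,0,0],[0,-0.12,0,0,0,0]]'
python3 - <<'E'
from lib import *;from bench import bot,eyes
go(bot.get_obs(),-67.5,40,17)
E
```

```text
time: 8.28
tcp_pos: [0.5025, -0.0174, 0.0176]
ee_rot: [3.137, -0.174, 0.008]
contact_force: [-1.6, -2.5, 2.1]
opening: 0.0623
time: 8.9
tcp_pos: [0.5058, 0.0124, 0.0176]
ee_rot: [3.137, -0.174, 0.008]
contact_force: [-2.2, -1.7, 1.1]
opening: 0.0619
now ch [-95.2  39.6  17.6] shift units [-0.008 -0.555  0.011] turn units [-0.001 -0.076 -0.012] F [-2.2 -1.7  1.1] open 0.0619 t 8.9
```

```bash
python3 -m jog '[[0,-0.1,0.01,0,0,0],[0,-0.1,0,0,0,0],[0,-0.1,0,0,0,0],[0,-0.06,0,0,0,0],[0,-0.06,0,0,0,0]]'
python3 -m jog '[[0,-0.04,0,0,0,0],[0,-0.03,0,0,0,0],[0,-0.03,0,0,0,0],[0,-0.03,0,0,0,0]]'
python3 - <<'E'
from lib import *;from bench import bot,eyes
go(bot.get_obs(),-67.5,40,17)
E
```

```text
time: 9.52
tcp_pos: [0.5082, 0.033, 0.0172]
ee_rot: [3.136, -0.174, 0.009]
contact_force: [-1.0, -3.2, 2.8]
opening: 0.0621
time: 10.02
tcp_pos: [0.509, 0.0388, 0.0171]
ee_rot: [3.136, -0.174, 0.009]
contact_force: [-2.9, -9.6, 2.2]
opening: 0.0619
now ch [-68.6  39.4  17.1] shift units [-0.011 -0.022  0.003] turn units [ 0.012 -0.081 -0.01 ] F [-2.9 -9.6  2.2] open 0.0619 t 10.025
```

Resistance is rising right where home is expected. I'll press a little further to confirm, then look.

```bash
python3 -m jog '[[0,-0.03,0,0,0,0],[0,-0.03,0,0,0,0],[0,0,0,0,0,0]]'
python3 - <<'E'
from lib import *;from bench import bot,eyes
go(bot.get_obs(),-67.5,40,17)
c=eyes.read_camera("wrist");x=c["frame"][:,:,::-1]
d=eyes.read_camera("top");x0,y0,w,h=150,170,170,100
a=cv2.resize(d["frame"][y0:y0+h,x0:x0+w,::-1],None,fx=3,fy=3,interpolation=cv2.INTER_CUBIC)
im=np.zeros((600,510,3),np.uint8);im[:300]=a;im[300:,:400]=cv2.resize(x,(400,300))
cv2.imwrite("pics/home.png",im)
E
```

```text
time: 10.4
tcp_pos: [0.5096, 0.0391, 0.0172]
ee_rot: [3.132, -0.174, 0.009]
contact_force: [-2.6, -17.5, 0.9]
opening: 0.0622
now ch [-68.3  38.8  17.2] shift units [-0.024 -0.016  0.003] turn units [ 0.065 -0.09  -0.015] F [ -2.6 -17.5   0.9] open 0.0622 t 10.4
```

View pics/home.png

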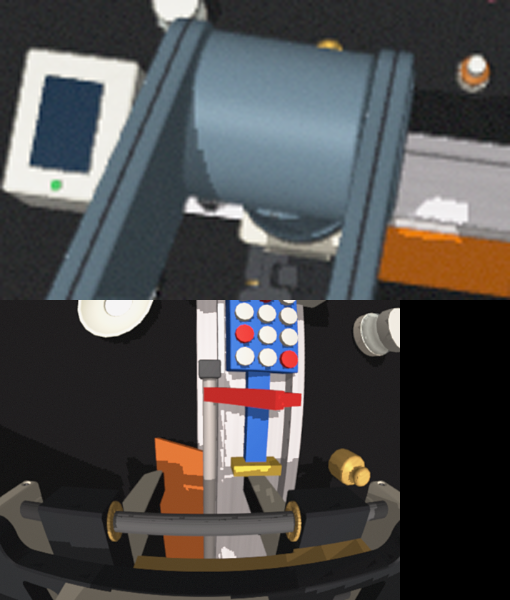

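Stalled at 17 N with the block past the raised blade (wrist view: block ends at y≈370, blade at 398). So it's home. Back off 15 mm, then rise gently so the gate closes.

```bash
python3 -m jog '[[0,0.08,0,0,0,0],[0,0.1,0,0,0,0],[0,0.15,0,0,0,0],[0,0.1,0,0,0,0],[0,0,0,0,0,0]]'
python3 -m jog '[[0,0,-0.1,0,0,0],[0,0,-0.1,0,0,0],[0,0,-0.15,0,0,0],[0,0,-0.15,0,0,0],[0,0,-0.15,0,0,0]]'
python3 -m jog '[[0,0,-0.15,0,0,0],[0,0,-0.15,0,0,0],[0,0,-0.2,0,0,0],[0,0,-0.4,0,0,0],[0,0,-0.6,0,0,0]]'
python3 -m jog '[[0,0,-0.8,0,0,0],[-0.5,0,-0.8,0,0,0],[-1,0.3,0,0,0,0],[-1,0.3,0,0,0,0],[-0.6,0,0,0,0,0]]'
python3 -m jog '[[0,1,0,0,0,0],[0,1,0,0,0,0],[0,1,0,0,0,0],[0,0.8,0,0,0,0],[0,0,0,0,0,0]]'
python3 - <<'E'
from lib import *;from bench import bot,eyes
go(bot.get_obs(),-67.5,40,17)
P=[]
for n,(x0,y0,w,h) in dict(top=(150,170,190,130),side=(205,130,130,130)).items():
    c=eyes.read_camera(n);P.append(cv2.resize(c["frame"][y0:y0+h,x0:x0+w,::-1],None,fx=2.5,fy=2.5,interpolation=cv2.INTER_CUBIC))
    Q=w2ch(PC,cloud(c));m=masks(c);lane=(abs(Q[...,1])<25)&(Q[...,0]>-240)&(Q[...,0]<100)&(Q[...,2]>8)&(Q[...,2]<50)
    for k in("yellow","blue"):
        q=Q[m[k]&lane]
        if len(q):print(n,k,np.round(np.percentile(q,[2,50,98],axis=0),1).tolist())
    q=Q[m["orange"]&(abs(Q[...,0]+130)<100)];print(n,"orange z",np.round(np.median(q[:,2]),1) if len(q) else 0)
    q=Q[m["red"]&(abs(Q[...,0])<12)&(abs(Q[...,1])<40)];print(n,"red z",np.round(np.percentile(q[:,2],[5,50,95]),1) if len(q) else 0)
cv2.imwrite("pics/end.png",np.hstack(P))
E
```

```text
time: 11.12
tcp_pos: [0.5067, 0.0204, 0.017]
ee_rot: [3.136, -0.174, 0.008]
contact_force: [-1.1, -1.0, 0.4]
opening: 0.062
time: 11.75
tcp_pos: [0.5074, 0.0209, 0.0506]
ee_rot: [3.136, -0.174, 0.011]
contact_force: [-1.1, -0.6, 1.2]
opening: 0.0617
time: 12.38
tcp_pos: [0.5056, 0.0211, 0.1249]
ee_rot: [3.137, -0.174, 0.006]
contact_force: [0.1, 0.1, 0.1]
opening: 0.0619
time: 13.0
tcp_pos: [0.3463, 0.0083, 0.204]
ee_rot: [3.136, -0.175, 0.009]
contact_force: [0.6, -0.7, -0.5]
opening: 0.0621
time: 13.62
tcp_pos: [0.3272, -0.1829, 0.2041]
ee_rot: [3.135, -0.181, 0.009]
contact_force: [-0.5, 0.1, -0.3]
opening: 0.0618
now ch [-308.9  195.8  204.1] shift units [ 3.068 -4.848  3.757] turn units [ 0.012 -0.084 -0.074] F [-0.5  0.1 -0.3] open 0.0618 t 13.625
top yellow [[-59.8, -15.6, 25.1], [-56.3, 1.4, 28.4], [-52.4, 18.0, 31.7]]
top blue [[-45.8, -20.5, 16.1], [15.9, 2.7, 30.8], [73.3, 23.1, 40.0]]
top orange z 57.4
top red z [51.6 54.9 58. ]
side yellow [[-62.5, -16.8, 9.2], [-59.3, -2.2, 18.9], [-55.0, 12.2, 28.5]]
side blue [[-31.0, -23.8, 10.6], [14.3, -4.0, 19.0], [64.2, 18.0, 36.6]]
side orange z 0
side red z [37.9 50.  53.9]
```

View pics/end.png

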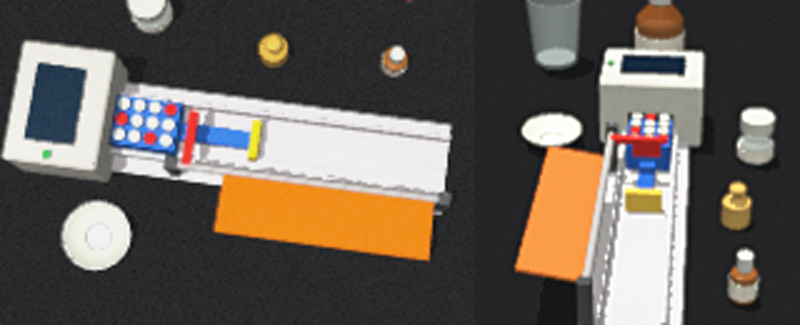

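The picture shows the block against the reader (150,115), the gate down over the tail (190,138) and the bystanders standing. The pad's rear face is at chute x about −60, the home value.

```bash
python3 -c "
from bench import bot
print(bot.job_done())"
```

```text
the job is handed in; nothing more can be done
None
```

The blue rack is home against the white reader, and the red gate has closed behind it, over the low tail. I handed the job in at about 13.7 s of the 51 s allowed.

**How it went:** One fingertip held the treadle down while the other pushed the yellow pad slowly along the chute. The rack stopped moving at about 17 N, right where home was expected. I then backed off about 18 mm, rose gently so the gate closed, and moved clear.

**Last checks:**
- **Rack:** the pad's rear face is at about chute x −60 in both cameras, which is the home value.
- **Gate and treadle:** the treadle is back at z 57, its closed height, and the blade is down over the tail.
- **Surroundings:** the jar, weight, vial, dish, beaker and flask look unmoved in the final picture. The wash bottle, spatula and the two look-alike racks were outside that final crop, but the tool did not go near them.
- **Contact:** the force reading is about zero, so the robot is touching nothing.

**Disagreement:** the two cameras differed by about 2–3 mm on the chute's position, so I used the mean. The gate angle while open was judged from the fingertip position and the pictures, not measured directly.

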